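Lever open the foyer valet box and present its tray level

ROBOT

A 6-joint arm with a two-finger parallel gripper is mounted at the origin on the work surface. World frame = base frame: x ahead of the robot, y to its left, z up, the work surface at z = 0. Lengths are in m, angles in rad, forces in N, time in s.
With the tool pointing down it reaches from about 0.4 to 0.925 m from the base axis. Payload 12.5 kg.
Tool frame: the origin (TCP) lies midway between the tips of the shut fingers; the grasp point (between the pads) lies 19 mm behind it; z points along the fingers, y is the direction in which the jaws open and shut (so a half turn about z gives the same grasp; the last joint's range is limited). The gripper opens to 95 mm and grips with 3 to 60 N. Pads are 20 mm wide; open, the fingers measure 119 mm over their backs; the gripper's body (75 mm by 180 mm) begins 59 mm behind the grasp point.
Start: joints at [-1.294, 0.491, 1.559, -0, 1.092, -0.106], TCP at [0.233, -0.58, 0.215] pointing down, gripper open.
Joint ranges: [-3.1, 3.1], [-0.84, 2.19], [0.05, 2.79], [-1.13, 4.28], [0.06, 2.93], [-2.69, 2.69]. Speed limits (rad/s): [2.22, 2.22, 2.79, 3.14, 3.14, 3.14].

INTERFACE

Orientations are given as a rotation vector (axis times angle).
In Python, from workcell import manip gives the robot as it stands.
- The arm moves only by the tool servo_tool, never from a script. Its argument "rows" is a list of rows, each a list of 7 numbers: the finger opening in cm, from 0 to 9.51, then the shift along the tool's x, y, z in cm, then the turn, a rotation vector about the tool's x, y, z in degrees. A call has 1 to 5 rows; each row shifts and turns the commanded pose from where the row before left it, along the tool's axes as they then stand; what a row does not reach is not made up. A row lasts 1/8 s, in which the tool goes at most 62.5 mm and 10.7 degrees, less where a joint would pass 70% of its speed; a pose out of reach is approached as far as the arm can. A call with a gripper value outside its range is refused whole. The fingers move at their own pace and stop on an object; the grip force is fixed at half the most. Time passes only in rows, so rows that do not move let the fingers close. It gives the time, the measured TCP pose, the force and the opening at its end, in the units of the state.
- manip.get_state(): the state, without advancing time (a new reading comes with each control period).
- manip.grab_frame(name): name is "scene" or "top"; returns the picture (420x560x3 uint8, blue, green, red); there is no depth.
- manip.camera_params(name): a dict with "camera_matrix" (3x3 intrinsics, pixels), "D" ([k1, k2, p1, p2, k3] as OpenCV has them; the pictures are not rectified), "world_to_cam" (4x4, takes a point from world to camera coordinates). Camera axes: x right, y up, looking along -z (the intrinsics and any distortion apply to the point x, -y, -z); pixel columns grow to the right and rows downward; lengths in m; the calibration is good to about 2 mm. A picture is of the moment at which its call begins. camera_params takes no time and is no camera call.
- manip.close_job(): hands the job in, once; it reports no verdict.
Trained networks look in the newest picture that a camera, given by its name, has taken for a name from the list of things; names that differ only in an ending like _2 or _b are one class to them, and where a whole thing is asked for, a point or a joint stands for the part that bears it (a point fixed in the world has none). Each returns a list of dicts, best first, with "conf" (0 to 1); they miss things now and then, are a little off and sometimes report something else, mostly with a low value. They report only what shows in the picture. A call takes as long as a camera call.
- manip.look_for(query, camera): "extent" ([left, top, width, height] in pixels, round what is visible of it).
- manip.mark_of(query, camera): "at" ([column, row] in pixels: a listed point, or the origin of a listed thing).
The state is a dict: "time_s": time; "joints": joint angles; "dq": joint speeds; "joint_efforts": joint torques, N m; "tool_pos": TCP position; "tool_rot": TCP orientation; "contact_force": force on the tool from outside, world axes, zero at the start; "ft_torque": the same for the moment, N m; "gripper_width": finger opening in m.
Only numpy, scipy, OpenCV 4.12 (cv2) and the standard library are available. Lean on these libraries where they do the work, as an engineer would, in place of code of your own. Each camera call takes 0.05 s, during which the arm holds its last target.

TASK

Lever up the knobless lid of the wooden valet box with the blade of the letter opener, pushing it until it stands open past upright, then lay the opener down flat on the granite slab. Take the aluminium tray by its centre tab, lift it straight out, always level, with the carabiner and the garage remote still lying in it, without disturbing the cat, the bowl or the sunglasses cases. Finish while still holding the tray, steady and level over the open box with about a hand's breadth (10 cm) of air between tray and rim: do not put it down or let go.

Things in the scene. Friction and masses are not known exactly. Their poses are not given: they have to be found in the camera images.
- slab: Fixed granite slab, 500 (x) x 1000 (y) x 12 mm, lying on the table; origin at the centre of its underside, top face at z = 0.012 m. Everything stands on it.
- valet_box: Wooden box fixed to the slab, 150 (its x) x 172 (its y) x 60 mm high, walls and floor 6 mm; origin at the centre of its underside, z up. The lid's hinge is along its +x rim; the front, where the lid juts out, is its -x side (towards the robot, turned by up to 0.3 rad).
- lid (a joint): Angle of the box's flat lid (8 mm thick, 166 x 176 mm, 120 g, no knob): 0 shut, 1.57 upright, stops at 2.2 leaning back away from the robot. The hinge is stiff (about 0.13 N m of friction) and stays at any angle; about 1.5 N at the front edge lifts it.
- lid_hinge (a point): Middle of the hinge axis, in the plane of the lid's underside (the box's rim, 60 mm above the box's underside); the axis runs along the box's y.
- lid_lip (a point): Middle of the lid's front edge on its underside, 164 mm from the hinge axis; moves with the lid. When shut the lid juts out 14 mm beyond the box's front wall, with free air below the lip, so a blade can be slid in under it.
- opener: Letter opener, 55 g, lying flat with its blade pointing away from the robot (+x of its frame). Blue handle from x = -75 to +18 mm, 18 mm wide (y), 20 mm high; steel blade from x = 18 to 105 mm, 14 mm wide, 3 mm thick, 10 mm above the underside (mid-thickness). Origin on the handle's underside 18 mm behind the blade's root, near the centre of mass: a good place to grip, across y. Starts at the left or the right of the box.
- opener_tip (a point): Tip of the blade, mid-thickness (105 mm ahead of the opener's origin, 10 mm above its underside).
- tray: Loose aluminium lift-out tray, 160 g, 128 (x) x 150 (y) x 18 mm high, floor and walls 3 mm, lying on the box's inner floor (6 mm above the box's underside) with about 5 mm play all round, aligned with the box. Origin at the centre of its underside, z up. Hidden from above until the lid is open.
- tray_tab (a point): Middle of the top of the tray's grip tab, a wooden plate 12 mm thick (tray x), 30 mm wide (tray y), standing up from the middle of the tray to 46 mm above the tray's underside; free floor in front of and behind it out to the tray's walls, 61 mm from the centre.
- carabiner: Steel carabiner, 77 x 38 x 9 mm, 60 g, lying loose in the tray's +y half; origin at the middle of its underside.
- remote: White plastic garage remote, 66 x 36 x 13 mm, 45 g, lying loose in the tray's -y half; origin at the middle of its underside.
- cat: White ceramic cat, 72 mm across, 110 mm tall, loose, on the other side of the box from the opener; origin at the centre of its underside.
- bowl: Round teak key bowl, 120 mm across, 45 mm high, loose, at the far left; origin at the centre of its underside.
- case_a: Shut aluminium sunglasses case, 158 x 62 x 40 mm, loose, at the far right; origin at the centre of its underside.
- case_b: A second case like it, lying on top of the first.

How it is judged:
On the way, in this order (a step that is already met when the one before it is completed fails the run):
1. the lid is being levered up (beyond 0.5 rad) with the opener touching it (value of joint lid above 0.5 rad and contact force between opener and valet_box above 0.1 N), for 0.05 s.
2. the lid stands open past upright (beyond 1.6 rad) (value of joint lid above 1.6 rad), for 0.2 s.
3. the opener lies on the slab again, let go (height (world z) of opener below 0.04 m and contact force between the fingers and opener below 0.1 N and linear speed of opener below 0.03 m/s), for 0.2 s.
4. the tray is lifted out of the box by the fingers, clear of the rim (height (world z) of tray above 0.112 m and contact force between the fingers and tray above 1 N), for 0.2 s.
At the end, for the whole second after the job is handed in: Fingers hold the tray still, underside 40 mm or more over the box rim (z > 0.112), within 80 mm sideways of the box centre, level to 0.1 rad, off the box; carabiner and remote lie still in it; lid beyond 1.4 rad; opener lies still on the slab, untouched by the robot (all of step 3 and all of step 4 and horizontal distance between tray and valet_box below 0.08 m and angle between tray's own z axis and vertical below 0.1 rad and linear speed of tray below 0.02 m/s and angular speed of tray below 0.15 rad/s and contact force between tray and valet_box below 0.05 N and value of joint lid above 1.4 rad and height (world z) of opener above 0.008 m and x of opener in the frame of slab between -0.25 and 0.25 m and y of opener in the frame of slab between -0.5 and 0.5 m and contact force between the arm and opener below 0.1 N and x of carabiner in the frame of tray between -0.06 and 0.06 m and y of carabiner in the frame of tray between -0.072 and 0.072 m and z of carabiner in the frame of tray between -0.002 and 0.016 m and linear speed of each of carabiner, remote below 0.03 m/s and x of remote in the frame of tray between -0.06 and 0.06 m and y of remote in the frame of tray between -0.072 and 0.072 m and z of remote in the frame of tray between -0.002 and 0.016 m); the arm keeps its last pose, push and grip.
It fails at once if the tray is tipped by more than 0.3 rad (angle between tray's own z axis and vertical above 0.3 rad).
It fails at once if the cat figurine is moved by more than 25 mm (distance of cat from where it was at the start of the episode above 0.025 m).
It fails at once if the key bowl is moved by more than 25 mm (distance of bowl from where it was at the start of the episode above 0.025 m).
It fails at once if the first sunglasses case is moved by more than 25 mm (distance of case_a from where it was at the start of the episode above 0.025 m).
It fails at once if the second sunglasses case is moved by more than 25 mm (distance of case_b from where it was at the start of the episode above 0.025 m).
It also fails if it takes over 72 s, if anything falls off the work surface, if the arm or the gripper's body presses on something with over 40 N, if the wrist force passes 120 N, or if a joint passes its speed limit or range.

## Working session

There is one attempt and no reset: what is moved stays moved. The work goes in short steps, Python scripts to look and compute and a tool call to move; the robot and the scene stay as the last step left them, time stands still between calls to the robot, and variables do not carry over. Pictures are saved under pics/ and viewed, and the job is handed in when it is done.

Besides the shell and the picture viewer there is one more tool, called after "Call:" by a JSON object that holds its "name" and its "arguments". servo_tool: Moves the arm, as the interface text tells. Its arguments: {"type":"object","properties":{"rows":{"type":"array"}},"required":["rows"]}

```bash
mkdir -p pics; ls
cat > h.py <<'E'
import numpy as np, cv2
from workcell import manip
from scipy.spatial.transform import Rotation as R
def snap(c,n):
    im=np.asarray(manip.grab_frame(c)); cv2.imwrite(f'pics/{n}.png',im); return im
def ray(c,uv):
    p=manip.camera_params(c);K=np.array(p['camera_matrix']);D=np.array(p['D']);T=np.array(p['world_to_cam'])
    u=cv2.undistortPoints(np.array([[uv]],float),K,D)[0,0]
    d=np.array([u[0],-u[1],-1]);Rm=T[:3,:3];o=-Rm.T@T[:3,3];d=Rm.T@d
    return o,d/np.linalg.norm(d)
def atz(c,uv,z):
    o,d=ray(c,uv);return o+d*(z-o[2])/d[2]
def tri(a,b):
    (o1,d1),(o2,d2)=a,b
    A=np.stack([d1,-d2],1);s=np.linalg.lstsq(A,o2-o1,rcond=None)[0]
    p,q=o1+s[0]*d1,o2+s[1]*d2
    return (p+q)/2,np.linalg.norm(p-q)
def proj(c,P):
    p=manip.camera_params(c);K=np.array(p['camera_matrix']);D=np.array(p['D']);T=np.array(p['world_to_cam'])
    X=(T[:3,:3]@np.atleast_2d(P).T).T+T[:3,3]
    X=X*np.array([1,-1,-1]);return cv2.projectPoints(X,np.zeros(3),np.zeros(3),K,D)[0][:,0]
E
python3 - <<'E'
from h import *
np.set_printoptions(precision=4,suppress=True)
snap('scene','s0');snap('top','t0')
for c in('scene','top'):
    p=manip.camera_params(c);T=np.array(p['world_to_cam']);print(c,p['camera_matrix'],p['D'],-T[:3,:3].T@T[:3,3])
    for q in('opener','opener_tip','lid_lip','lid_hinge','valet_box','cat','bowl','case_a'):
        print(q,[(np.round(m['at']),round(m['conf'],2)) for m in manip.mark_of(q,c)][:3])
print(manip.get_state())
E
```

```text
pics
scene [[406.7868   0.     281.2142]
 [  0.     406.7868 209.9091]
 [  0.       0.       1.    ]] [-0.0295  0.      0.      0.      0.    ] [ 1.0364 -0.0664  0.6836]
opener [(array([144., 215.]), 0.77), (array([280., 285.]), 0.51)]
opener_tip [(array([137., 255.]), 0.91)]
lid_lip []
lid_hinge [(array([282., 283.]), 0.63)]
valet_box [(array([279., 264.]), 0.85), (array([274., 206.]), 0.32)]
cat [(array([428., 186.]), 0.94)]
bowl [(array([449., 274.]), 0.85)]
case_a [(array([126., 287.]), 0.72), (array([126., 303.]), 0.71)]
top [[531.9734   0.     270.638 ]
 [  0.     531.9734 216.4709]
 [  0.       0.       1.    ]] [-0.1976  0.      0.      0.      0.    ] [ 0.4866 -0.014   1.3736]
opener [(array([388., 246.]), 0.62)]
opener_tip [(array([384., 202.]), 0.6), (array([385., 169.]), 0.43)]
lid_lip [(array([280., 228.]), 0.59)]
lid_hinge [(array([282., 162.]), 0.72)]
valet_box [(array([280., 198.]), 0.65)]
cat [(array([148., 262.]), 0.84), (array([386., 247.]), 0.57)]
bowl [(array([158., 175.]), 0.95)]
case_a [(array([386., 173.]), 0.84), (array([385., 173.]), 0.69)]
{'time_s': 0.9, 'joints': array([-1.2936,  0.4909,  1.5589, -0.    ,  1.0917, -0.1056]), 'dq': array([-0.0018, -0.0007, -0.001 , -0.0006, -0.0003, -0.0007]), 'joint_efforts': array([  0.0006, -61.2461, -25.8428,   0.0694,   0.0446,  -0.    ]), 'tool_pos': array([ 0.2335, -0.5798,  0.2147]), 'tool_rot': array([3.0841, 0.5976, 0.    ]), 'contact_force': array([ 1.2146, -0.4017,  0.7606]), 'ft_torque': array([0.0602, 0.0038, 0.0158]), 'gripper_width': 0.09488258306564275}
```

View pics/s0.png

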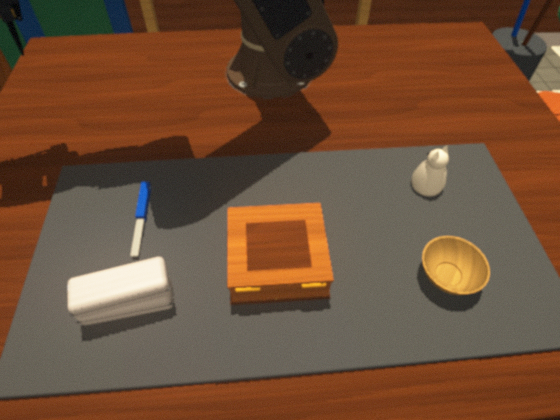

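View pics/t0.png

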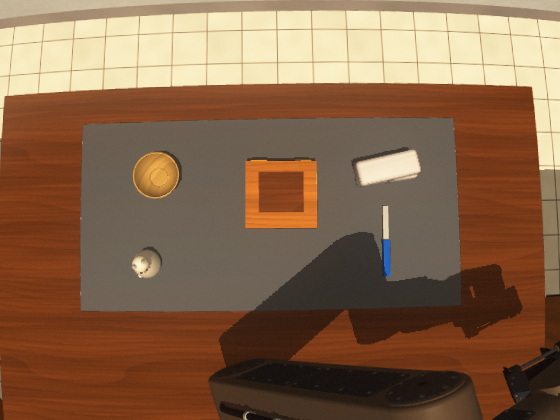

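The scene view shows the box at (280,250), opener at (140,215), cases at (120,290), cat (430,175) and bowl (455,268). The top view shows the opener from (386,275) to the tip at (386,207), with the lid corners at about (246,160)–(317,228). Next I'll refine these.

Run:
```python
from h import *
np.set_printoptions(precision=4,suppress=True)
s=cv2.imread('pics/s0.png');t=cv2.imread('pics/t0.png')
def seg(im,c,roi,f):
    x,y,w,h=roi;hsv=cv2.cvtColor(im,cv2.COLOR_BGR2HSV)[y:y+h,x:x+w]
    m=f(hsv).astype(np.uint8)*255
    cs,_=cv2.findContours(m,0,2);k=max(cs,key=cv2.contourArea)+np.array([x,y])
    return k
blue=lambda h:(h[...,0]>95)&(h[...,0]<130)&(h[...,1]>150)
steel=lambda h:(h[...,2]>130)&(h[...,1]<60)
orange=lambda h:(h[...,0]<20)&(h[...,1]>120)&(h[...,2]>60)
for c,im,roiO,roiL in(('top',t,(365,195,45,90),(230,145,100,95)),('scene',s,(120,170,40,92),(215,195,125,115))):
  try:
    kb=seg(im,c,roiO,blue);rb=cv2.minAreaRect(kb);print(c,'blue',rb,atz(c,rb[0],.032 ))
    e=cv2.boxPoints(rb);print(e.round(1).tolist())
    ks=seg(im,c,roiO,steel);rs=cv2.minAreaRect(ks);print('steel',rs,atz(c,rs[0],.0235))
    print(cv2.boxPoints(rs).round(1).tolist())
    kl=seg(im,c,roiL,orange);rl=cv2.minAreaRect(kl);print('lid',rl,cv2.boxPoints(rl).round(1).tolist())
    for p in cv2.boxPoints(rl):print(atz(c,p,.08))
  except Exception as ex: print(c,ex)
cv2.imwrite('pics/s0z.png',cv2.resize(s[170:310,100:340],None,fx=3,fy=3,interpolation=2))
cv2.imwrite('pics/t0z.png',cv2.resize(t[140:290,230:430],None,fx=4,fy=4,interpolation=2))
for q,a,b in(('cat',(428,186),(148,262)),('bowl',(449,274),(158,175)),('case',(126,303),(386,173)),('hinge',(282,283),(282,162))):
    print(q,tri(ray('scene',a),ray('top',b)))
```

```text
top blue ((386.5, 257.5), (35.0, 7.0), 90.0) [ 0.4804 -0.2994  0.032 ]
[[383.0, 240.0], [390.0, 240.0], [390.0, 275.0], [383.0, 275.0]]
steel ((385.5, 221.5), (31.0, 5.0), 90.0) [ 0.5726 -0.3011  0.0235]
[[383.0, 206.0], [388.0, 206.0], [388.0, 237.0], [383.0, 237.0]]
lid ((281.0, 193.5), (69.0, 72.0), 90.0) [[245.0, 159.0], [317.0, 159.0], [317.0, 228.0], [245.0, 228.0]]
[0.7288 0.054  0.08  ]
[ 0.7261 -0.1236  0.08  ]
[ 0.5558 -0.1197  0.08  ]
[0.5584 0.0557 0.08  ]
scene blue ((143.01007080078125, 199.4429473876953), (10.253334045410156, 36.668701171875), 10.007980346679688) [ 0.485  -0.2943  0.032 ]
[[134.8000030517578, 216.60000610351562], [141.10000610351562, 180.5], [151.1999969482422, 182.3000030517578], [144.89999389648438, 218.39999389648438]]
steel ((136.58653259277344, 237.51548767089844), (9.492694854736328, 38.70909881591797), 10.124671936035156) [ 0.5736 -0.2985  0.0235]
[[128.5, 255.6999969482422], [135.3000030517578, 217.60000610351562], [144.6999969482422, 219.3000030517578], [137.89999389648438, 257.3999938964844]]
lid ((278.2525329589844, 252.66653442382812), (98.09274291992188, 106.4712905883789), 86.53176879882812) [[222.10000610351562, 206.89999389648438], [328.3999938964844, 200.5], [334.3999938964844, 298.3999938964844], [228.10000610351562, 304.79998779296875]]
[ 0.5557 -0.1269  0.08  ]
[0.5559 0.0757 0.08  ]
[0.758  0.0528 0.08  ]
[ 0.755  -0.1177  0.08  ]
cat (array([0.4788, 0.3146, 0.0136]), np.float64(0.006165426516758224))
bowl (array([0.7022, 0.2835, 0.0244]), np.float64(0.0007100983055392145))
case (array([ 0.701 , -0.3093,  0.0025]), np.float64(0.004029891351038109))
hinge (array([ 0.721 , -0.0329,  0.0761]), np.float64(0.008636914447657209))
```

```bash
sleep 1
```

```text
(no output)
```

View pics/s0z.png

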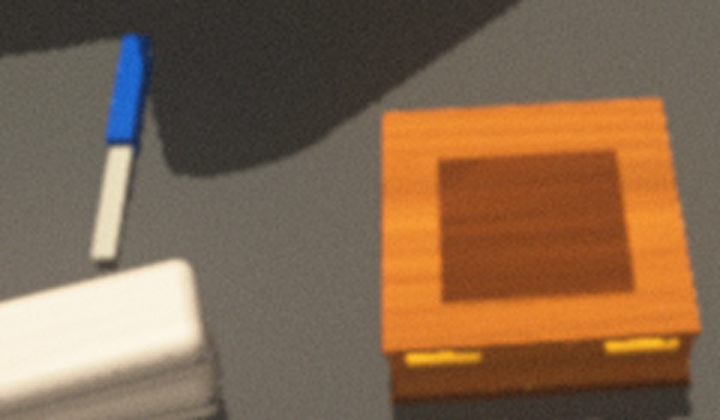

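View pics/t0z.png

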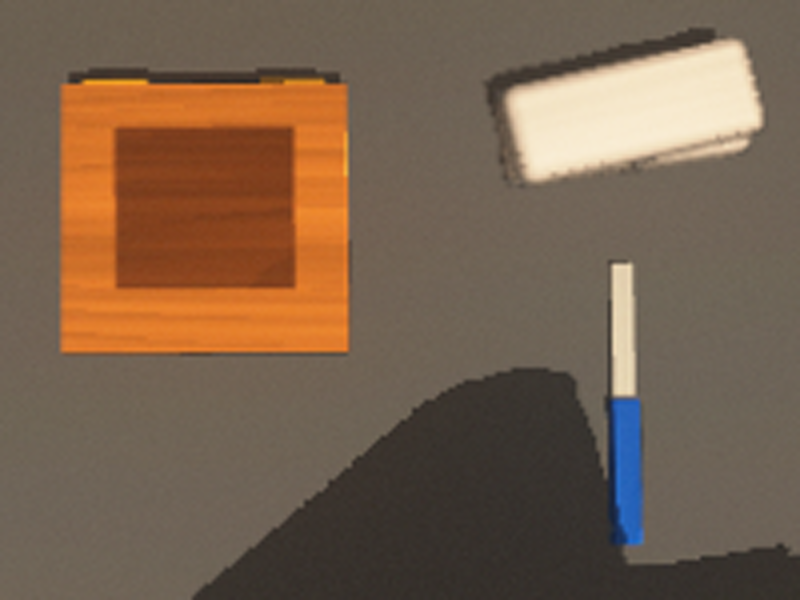

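Run:
```python
from h import *
np.set_printoptions(precision=4,suppress=True)
P=[]
for n,a,b in(('F-',(227.3,207.3),(317.2,228)),('F+',(320.7,202.7),(245.2,228.2)),('B+',(333.3,279.3),(245.2,161)),('B-',(227.7,286),(317.2,161)),
 ('tip',(135,256.5),(385.5,205.6)),('root',(140,218.2),(386.2,239.2)),('butt',(147.3,182.2),(387.3,276))):
    p,e=tri(ray('scene',a),ray('top',b));print(n,p,round(e,4));P.append(p)
P=np.array(P)
def ang(v):return np.arctan2(v[1],v[0])
print('box yaw',ang(P[3]-P[0]),ang(P[2]-P[1]),ang(P[0]-P[1])+np.pi/2,ang(P[3]-P[2])+np.pi/2, 'len',[np.linalg.norm(P[i]-P[j]) for i,j in((0,1),(1,2),(2,3),(3,0))])
print('lid centre',P[:4].mean(0)); print('op yaw',ang(P[4]-P[6]),np.linalg.norm(P[4]-P[6]),ang(P[5]-P[6]))
q=manip.get_state();print(R.from_rotvec(q['tool_rot']).as_matrix())
```

```text
F- [ 0.5558 -0.1189  0.0782] 0.003
F+ [0.5585 0.0579 0.0784] 0.0051
B+ [0.724  0.0551 0.081 ] 0.0032
B- [ 0.7212 -0.1211  0.0793] 0.006
tip [ 0.6135 -0.3009  0.018 ] 0.0055
root [ 0.5268 -0.2996  0.0236] 0.004
butt [ 0.4327 -0.2971  0.0268] 0.0087
box yaw -0.013218191204102772 -0.01693434014772813 -0.015004448688016758 -0.015663282748711538 len [np.float64(0.17675080134290447), np.float64(0.16550011348115137), np.float64(0.17614432029529187), np.float64(0.16536707540814766)]
lid centre [ 0.6399 -0.0317  0.0792]
op yaw -0.020616839591133862 0.18105031880417854 -0.02651059706090792
[[ 0.9276  0.3735  0.    ]
 [ 0.3735 -0.9276 -0.0001]
 [-0.      0.0001 -1.    ]]
```

Call:
{"name": "servo_tool", "arguments": {"rows": [[6, 0, 0, 1, 0, 0, 7.7], [6, 0, 0, 1, 0, 0, 7.7], [6, 0, 0, 0, 0, 0, 7.7], [6, 4, -4, 0, 0, 0, 0], [6, 4, -4, 0, 0, 0, 0]]}}

```text
time_s: 1.52
tool_pos: [0.3156, -0.5007, 0.1945]
tool_rot: [-3.141, 0.035, -0.0]
contact_force: [1.1, -0.7, 0.4]
gripper_width: 0.0608
```

Call:
{"name": "servo_tool", "arguments": {"rows": [[6, 4, -4, 1, 0, 0, 0], [6, 4, -4, 1, 0, 0, 0], [6, 4, -4, 1, 0, 0, 0], [6, 4, -4, 1, 0, 0, 0], [6, 4, -4, 0, 0, 0, 0]]}}

```text
time_s: 2.15
tool_pos: [0.5201, -0.304, 0.154]
tool_rot: [-3.141, 0.032, 0.001]
contact_force: [0.2, -0.3, 0.4]
gripper_width: 0.0597
```

Call:
{"name": "servo_tool", "arguments": {"rows": [[6, 0, 0, 0, 0, 0, 0], [6, 0, 0, 0, 0, 0, 0]]}}

```text
time_s: 2.4
tool_pos: [0.519, -0.3056, 0.1546]
tool_rot: [3.141, -0.031, -0.0]
contact_force: [0.5, 0.1, -0.2]
gripper_width: 0.06
```

Call:
{"name": "servo_tool", "arguments": {"rows": [[6, -0.5, -0.7, 3, 0, 0, 0], [6, 0, 0, 4, 0, 0, 0], [6, 0, 0, 3, 0, 0, 0], [6, 0, 0, 0, 0, 0, 0]]}}

```text
time_s: 2.9
tool_pos: [0.5126, -0.2991, 0.0531]
tool_rot: [-3.139, 0.035, 0.005]
contact_force: [0.3, -0.1, 0.3]
gripper_width: 0.06
```

Run:
```python
from h import *
np.set_printoptions(precision=4,suppress=True)
s=snap('scene','s1');t=snap('top','t1')
a=cv2.resize(s[130:280,60:220],None,fx=3,fy=3,interpolation=2);b=cv2.resize(t[180:300,340:440],None,fx=4,fy=4,interpolation=2)[:450]
b=cv2.copyMakeBorder(b,0,450-b.shape[0],0,0,0);a=cv2.resize(a,(480,450))
cv2.imwrite('pics/z1.png',cv2.hconcat([a,b][:2])[:, :800])
print(manip.get_state()['tool_pos'],a.shape,b.shape)
p=manip.get_state()['tool_pos'];print(proj('scene',p),proj('top',p))
```

```text
[ 0.5141 -0.2995  0.0555] (450, 480, 3) (450, 400, 3)
[[135.5992 203.4265]] [[388.166 244.03 ]]
```

View pics/z1.png

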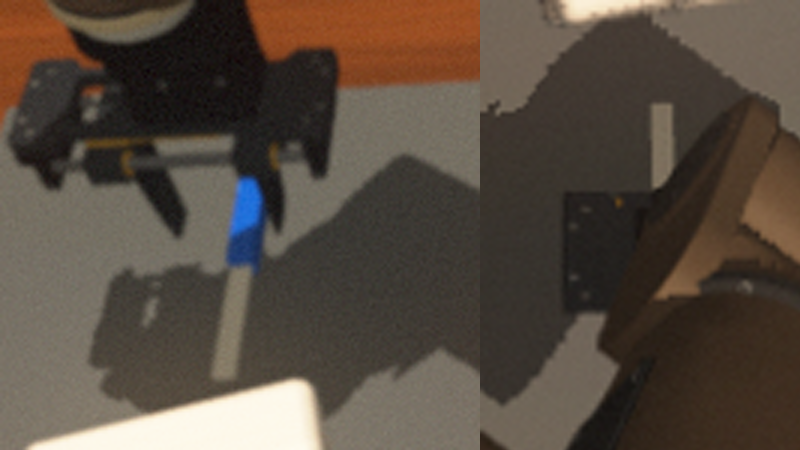

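Call:
{"name": "servo_tool", "arguments": {"rows": [[6, 0, -0.2, 2, 0, 0, 0], [6, 0, 0, 1.8, 0, 0, 0], [6, 0, 0, 0, 0, 0, 0], [6, 0, 0, 0, 0, 0, 0]]}}

```text
time_s: 3.5
tool_pos: [0.5146, -0.2968, 0.0173]
tool_rot: [3.141, -0.032, 0.001]
contact_force: [-0.6, -0.3, 0.5]
gripper_width: 0.0599
```

Run:
```python
from h import *
np.set_printoptions(precision=4,suppress=True)
s=snap('scene','s2')
cv2.imwrite('pics/z2.png',cv2.resize(s[130:280,60:220],None,fx=4,fy=4,interpolation=2))
q=manip.get_state();print(q['tool_pos'],q['contact_force'])
```

```text
[ 0.5146 -0.2968  0.0174] [-0.7126 -0.7777 -0.6889]
```

View pics/z2.png

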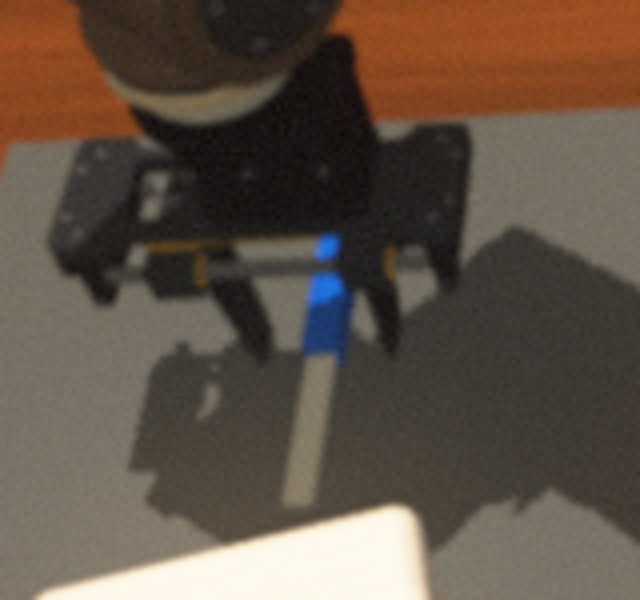

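The fingertips straddle the handle just behind the blade root, at zoomed (265,358) and (393,350). Closing now.

Call:
{"name": "servo_tool", "arguments": {"rows": [[0, 0, 0, 0, 0, 0, 0], [0, 0, 0, 0, 0, 0, 0], [0, 0, 0, 0, 0, 0, 0], [0, 0, 0, 0, 0, 0, 0]]}}

```text
time_s: 4.05
tool_pos: [0.5143, -0.2965, 0.0167]
tool_rot: [3.141, -0.032, 0.0]
contact_force: [-0.1, -0.8, 0.3]
gripper_width: 0.0254
```

Call:
{"name": "servo_tool", "arguments": {"rows": [[0, 0, 0, -1, 0, 0, 0], [0, 0, 0, -3, 0, 0, 0], [0, 0, 0, -4, 0, 0, 0], [0, 0, 0, 0, 0, 0, 0]]}}

```text
time_s: 4.55
tool_pos: [0.5154, -0.2972, 0.0999]
tool_rot: [3.138, -0.032, 0.007]
contact_force: [0.2, 0.4, 0.3]
gripper_width: 0.0179
```

Run:
```python
from h import *
np.set_printoptions(precision=4,suppress=True)
s=snap('scene','s3');t=snap('top','t3')
a=cv2.resize(s[100:280,60:260],None,fx=3,fy=3,interpolation=2)
cv2.imwrite('pics/z3.png',a)
cv2.imwrite('pics/z3t.png',cv2.resize(t[150:300,330:450],None,fx=4,fy=4,interpolation=2))
for c in('scene','top'):print(manip.mark_of('opener_tip',c))
q=manip.get_state();print(q['tool_pos'],q['contact_force'])
```

```text
[{'at': [123.7, 232.1], 'conf': 0.82}]
[{'at': [392.5, 198.7], 'conf': 0.49}, {'at': [283.3, 226.1], 'conf': 0.23}]
[ 0.5139 -0.2961  0.0959] [ 0.3691 -0.8833 -0.8749]
```

View pics/z3.png

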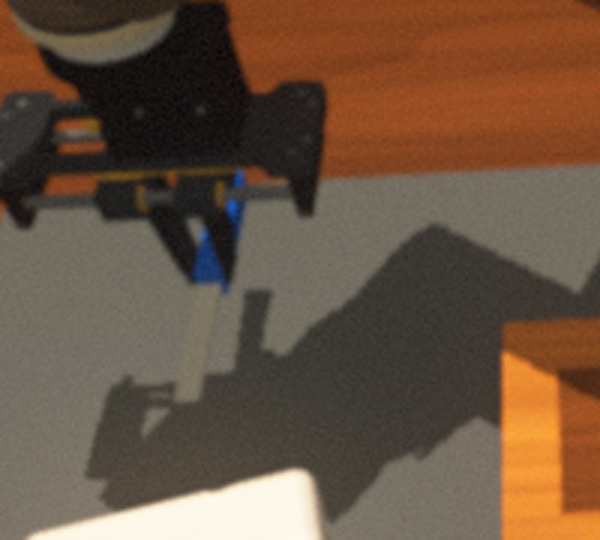

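View pics/z3t.png

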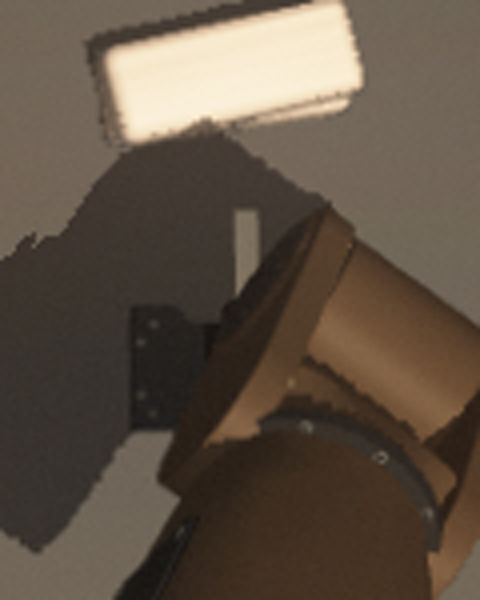

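Run:
```python
from h import *
np.set_printoptions(precision=4,suppress=True)
print(tri(ray('scene',(122,233.8)),ray('top',(391.5,202.2))))
q=manip.get_state()['tool_pos'];print(q)
e=q+[.099,-.002,.0053];print(e,proj('scene',e),proj('top',e))
for z in(.098,.102,.106):print(atz('scene',(122,233.8),z),atz('top',(391.5,202.2),z))
```

```text
(array([ 0.6146, -0.3008,  0.0959]), np.float64(0.0025948984520814357))
[ 0.5139 -0.2961  0.0959]
[ 0.6129 -0.2981  0.1012] [[122.0218 231.2525]] [[390.387  202.8066]]
[ 0.616  -0.2986  0.098 ] [ 0.6146 -0.3017  0.098 ]
[ 0.6189 -0.2971  0.102 ] [ 0.6142 -0.3008  0.102 ]
[ 0.6218 -0.2955  0.106 ] [ 0.6138 -0.2999  0.106 ]
```

Call:
{"name": "servo_tool", "arguments": {"rows": [[0, -3, 0, 0, 0, 0, 0], [0, -3, 0, 0, 0, 0, 0], [0, -0.5, -4.4, 0.6, 0, 0, 0], [0, -0.5, -4.4, 0.6, 0, 0, 0], [0, -0.5, -4.4, 0.6, 0, 0, 0]]}}

```text
time_s: 5.38
tool_pos: [0.4413, -0.1616, 0.0777]
tool_rot: [-3.141, 0.033, 0.002]
contact_force: [1.2, -0.2, -0.4]
gripper_width: 0.0177
```

Call:
{"name": "servo_tool", "arguments": {"rows": [[0, -0.5, -4.4, 0.6, 0, 0, 0], [0, -0.5, -4.4, 0.6, 0, 0, 0], [0, -0.5, -4.4, 0.6, 0, 0, 0], [0, 0, 0, 0, 0, 0, 0], [0, 0, 0, 0, 0, 0, 0]]}}

```text
time_s: 6.0
tool_pos: [0.4298, -0.0308, 0.0603]
tool_rot: [-3.141, 0.031, 0.001]
contact_force: [0.0, -0.3, -1.2]
gripper_width: 0.0178
```

Run:
```python
from h import *
np.set_printoptions(precision=4,suppress=True)
s=snap('scene','s4');t=snap('top','t4')
cv2.imwrite('pics/z4.png',cv2.resize(s[100:300,200:400],None,fx=3,fy=3,interpolation=2))
cv2.imwrite('pics/z4t.png',cv2.resize(t[140:290,200:350],None,fx=4,fy=4,interpolation=2))
for c in('scene','top'):print(manip.mark_of('opener_tip',c))
q=manip.get_state();print(q['tool_pos'],q['tool_rot'],q['contact_force'])
```

```text
[{'at': [270.4, 198.6], 'conf': 0.61}]
[{'at': [281.5, 237.9], 'conf': 0.58}]
[ 0.4299 -0.0315  0.0606] [ 3.1413 -0.0343  0.0002] [ 0.1891 -0.5737 -1.1046]
```

View pics/z4.png

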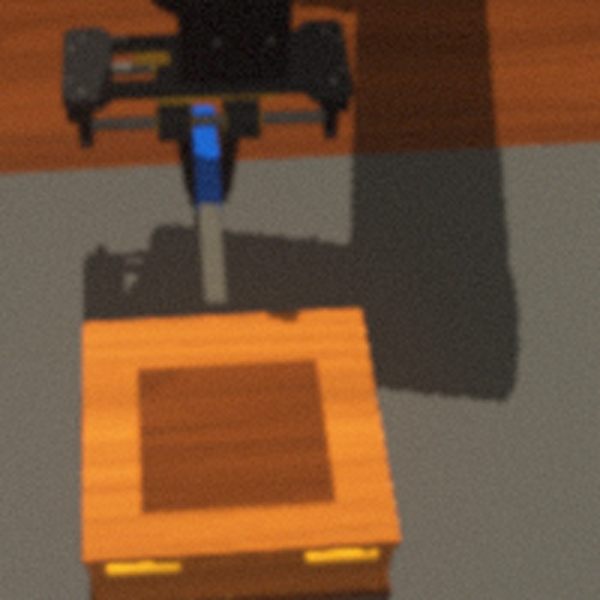

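View pics/z4t.png

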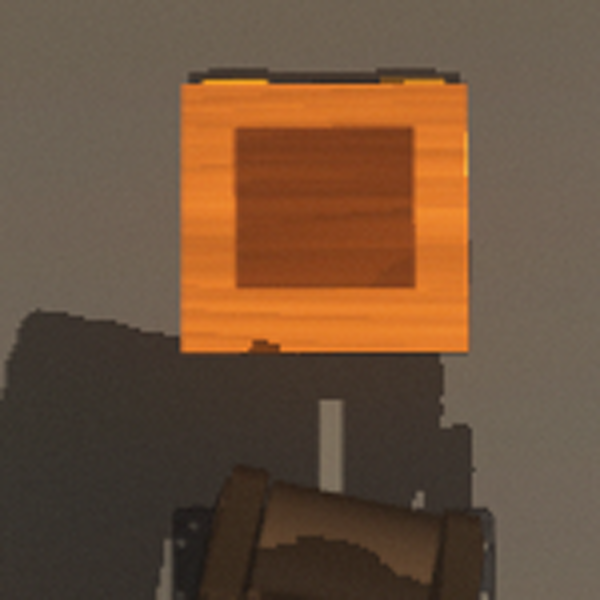

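Run:
```python
from h import *
np.set_printoptions(precision=4,suppress=True)
print(tri(ray('scene',(271.3,200.7)),ray('top',(283,240))),atz('top',(283,240),.065),atz('scene',(271.3,200.7),.065))
print('lip',atz('top',(281,228.1),.08),atz('scene',(273,205.2),.08))
```

```text
(array([ 0.5288, -0.0345,  0.0566]), np.float64(0.004591534547751381)) [ 0.5283 -0.0366  0.065 ] [ 0.5358 -0.0326  0.065 ]
lip [ 0.5569 -0.032   0.08  ] [ 0.5591 -0.0311  0.08  ]
```

Call:
{"name": "servo_tool", "arguments": {"rows": [[0, 1.2, 0, 0, 0, 0, 0], [0, 1.2, 0, 0, 0, 0, 0], [0, 1.2, 0, 0, 0, 0, 0], [0, 0, 0, 0, 0, 0, 0], [0, 0, 0, 0, 0, 0, 0]]}}

```text
time_s: 6.82
tool_pos: [0.4653, -0.0313, 0.0605]
tool_rot: [-3.141, 0.032, 0.001]
contact_force: [0.6, 0.1, -0.6]
gripper_width: 0.018
```

Call:
{"name": "servo_tool", "arguments": {"rows": [[0, 0, 0, -0.8, 0, 0, 0], [0, 0, 0, -0.8, 0, 0, 0], [0, 0, 0, -0.8, 0, 0, 0], [0, 0, 0, 0, 0, 0, 0], [0, 0, 0, 0, 0, 0, 0]]}}

```text
time_s: 7.45
tool_pos: [0.4658, -0.0314, 0.0847]
tool_rot: [3.141, -0.032, 0.001]
contact_force: [-0.1, -0.2, -0.3]
gripper_width: 0.0177
```

Run:
```python
from h import *
np.set_printoptions(precision=4,suppress=True)
s=snap('scene','s5');t=snap('top','t5')
cv2.imwrite('pics/z5.png',cv2.resize(s[100:300,200:400],None,fx=3,fy=3,interpolation=2))
q=manip.get_state();print(q['tool_pos'],q['tool_rot'],q['contact_force'])
```

```text
[ 0.4657 -0.0314  0.0845] [ 3.1414 -0.032   0.    ] [-0.0365  0.6691 -0.7176]
```

View pics/z5.png

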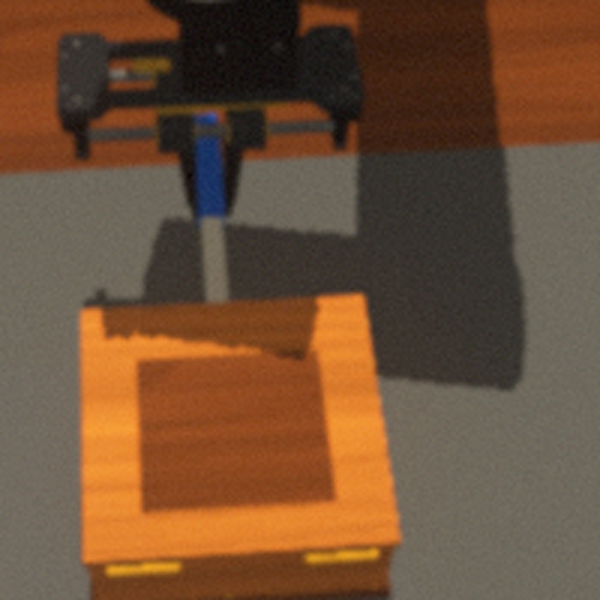

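```bash
cat >> h.py <<'E'
YAW=-.015
HC=np.array([.7207,-.0333,.072])
ex=np.array([np.cos(YAW),np.sin(YAW),0]);ey=np.array([-np.sin(YAW),np.cos(YAW),0])
def lidpt(th,r,y,up):
    # r from hinge toward lip, up normal
    d=-ex*np.cos(th)+np.array([0,0,1])*np.sin(th); n=ex*np.sin(th)+np.array([0,0,1])*np.cos(th)
    return HC+d*r+n*up+ey*y
E
python3 - <<'E'
from h import *
np.set_printoptions(precision=2,suppress=True)
for th in(0,.05,.1,.15,.2):
    print(th,[proj('scene',lidpt(th,.164,y,.008))[0] for y in(-.088,.088)],[proj('top',lidpt(th,.164,y,.008))[0] for y in(-.088,.088)])
E
```

```text
0 [array([226.44, 206.53]), array([319.03, 201.95])] [array([316.64, 228.16]), array([244.43, 228.17])]
0.05 [array([226.03, 204.07]), array([319.45, 199.48])] [array([316.91, 227.72]), array([244.24, 227.74])]
0.1 [array([225.61, 201.75]), array([319.9 , 197.15])] [array([317.18, 227.12]), array([244.05, 227.13])]
0.15 [array([225.19, 199.59]), array([320.39, 194.97])] [array([317.45, 226.33]), array([243.86, 226.35])]
0.2 [array([224.76, 197.57]), array([320.91, 192.93])] [array([317.72, 225.37]), array([243.68, 225.39])]
```

Call:
{"name": "servo_tool", "arguments": {"rows": [[0, 0.3, 0, -1.2, 0, 0, 0], [0, 0.4, 0, -1.2, 0, 0, 0], [0, 0.4, 0, -1.1, 0, 0, 0], [0, 0.4, 0, -1.1, 0, 0, 0], [0, 0.5, 0, -1, 0, 0, 0]]}}

```text
time_s: 8.18
tool_pos: [0.486, -0.0318, 0.1415]
tool_rot: [3.141, -0.032, 0.001]
contact_force: [-2.9, 0.2, -1.7]
gripper_width: 0.0179
```

Run:
```python
from h import *
np.set_printoptions(precision=4,suppress=True)
s=snap('scene','s6');t=snap('top','t6')
cv2.imwrite('pics/z6.png',cv2.resize(s[100:300,200:400],None,fx=3,fy=3,interpolation=2))
cv2.imwrite('pics/z6t.png',cv2.resize(t[140:290,200:350],None,fx=4,fy=4,interpolation=2))
q=manip.get_state();print(q['tool_pos'],q['tool_rot'],q['contact_force'])
for th in(.3,.35,.4,.45,.5):
    print(th,[proj('scene',lidpt(th,.164,y,.008))[0] for y in(-.088,.088)],[proj('top',lidpt(th,.164,y,.008))[0] for y in(-.088,.088)])
```

```text
[ 0.4868 -0.0319  0.1418] [ 3.1409 -0.0319  0.0039] [ 0.7751 -0.1241 -1.298 ]
0.3 [array([223.8854, 194.055 ]), array([322.0599, 189.3657])] [array([318.2496, 222.9231]), array([243.3049, 222.9364])]
0.35 [array([223.441 , 192.5651]), array([322.6857, 187.8451])] [array([318.5126, 221.4319]), array([243.1213, 221.4451])]
0.4 [array([222.9929, 191.2671]), array([323.3461, 186.5122])] [array([318.7717, 219.7652]), array([242.9404, 219.7781])]
0.45 [array([222.5419, 190.1701]), array([324.0408, 185.3765])] [array([319.0262, 217.9247]), array([242.7627, 217.9374])]
0.5 [array([222.0889, 189.2838]), array([324.7694, 184.447 ])] [array([319.2751, 215.9131]), array([242.5887, 215.9256])]
```

View pics/z6.png

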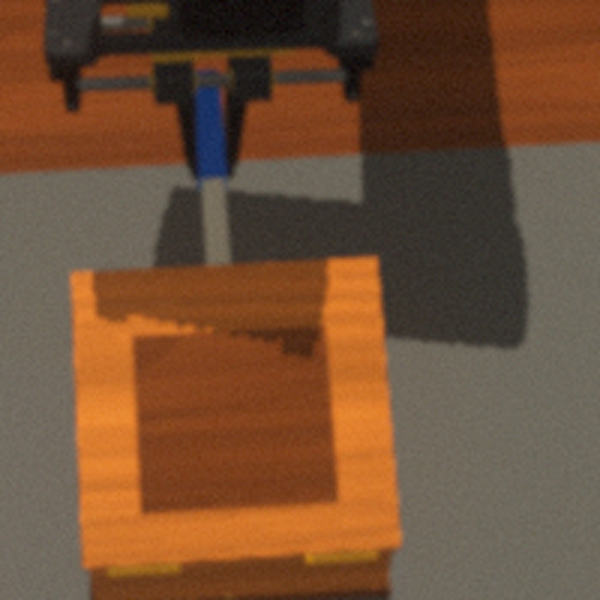

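View pics/z6t.png

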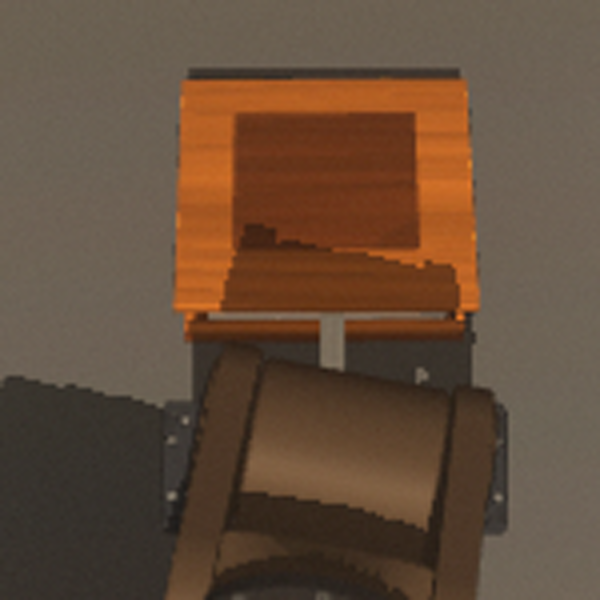

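Call:
{"name": "servo_tool", "arguments": {"rows": [[0, 0.8, 0, -1.6, 0, 0, 0], [0, 1, 0, -1.5, 0, 0, 0], [0, 1.6, 0, -1.6, 0, 0, 0], [0, 1.8, 0, -1.3, 0, 0, 0], [0, 0, 0, 0, 0, 0, 0]]}}

```text
time_s: 8.9
tool_pos: [0.5386, -0.0329, 0.2009]
tool_rot: [3.141, -0.032, 0.003]
contact_force: [-0.9, 0.3, -1.6]
gripper_width: 0.0178
```

Run:
```python
from h import *
np.set_printoptions(precision=4,suppress=True)
s=snap('scene','s7');t=snap('top','t7')
cv2.imwrite('pics/z7.png',cv2.resize(s[70:300,180:400],None,fx=2.6,fy=2.6,interpolation=2))
cv2.imwrite('pics/z7t.png',cv2.resize(t[140:290,200:350],None,fx=4,fy=4,interpolation=2))
q=manip.get_state();print(q['tool_pos'],q['tool_rot'],q['contact_force'])
for th in(.8,.9,1.,1.1,1.2):
    print(th,[proj('scene',lidpt(th,.164,y,.008))[0] for y in(-.088,.088)],[proj('top',lidpt(th,.164,y,.008))[0] for y in(-.088,.088)])
```

```text
[ 0.5371 -0.0328  0.2   ] [-3.1414  0.032   0.001 ] [-0.2208 -0.1753  0.0242]
0.8 [array([219.3879, 188.9204]), array([329.816 , 183.7271])] [array([320.5983, 200.4963]), array([241.6616, 200.5059])]
0.9 [array([218.5246, 190.9067]), array([331.7289, 185.5535])] [array([320.9525, 194.235 ]), array([241.4121, 194.2431])]
1.0 [array([217.6999, 194.0555]), array([333.7348, 188.52  ])] [array([321.2519, 187.5261]), array([241.2002, 187.5327])]
1.1 [array([216.9279, 198.4157]), array([335.8142, 192.6747])] [array([321.4907, 180.4554]), array([241.0299, 180.4602])]
1.2 [array([216.2236, 204.0187]), array([337.9436, 198.0491])] [array([321.6642, 173.1181]), array([240.9046, 173.1209])]
```

View pics/z7.png

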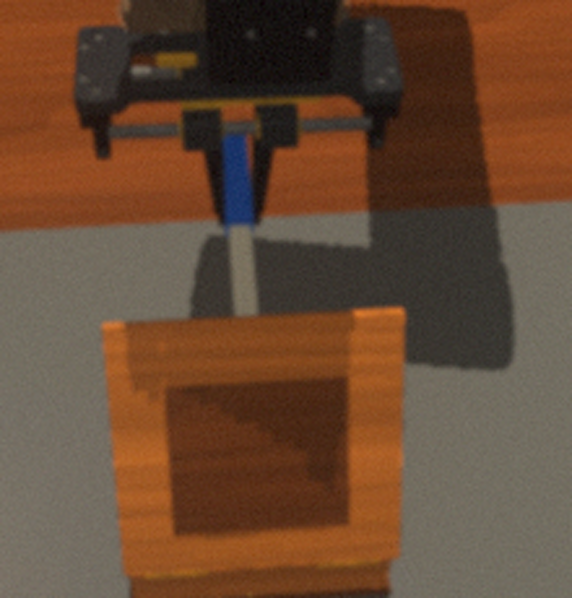

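View pics/z7t.png

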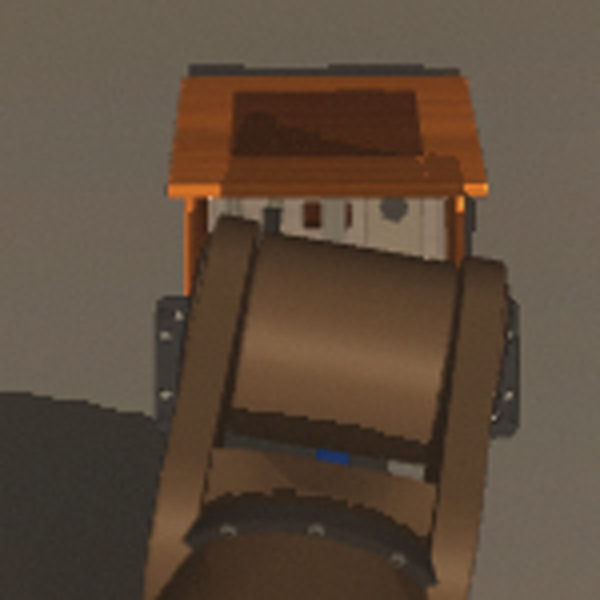

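Call:
{"name": "servo_tool", "arguments": {"rows": [[0, 1.9, 0, -0.9, 0, 0, 0], [0, 2.2, 0, -0.6, 0, 0, 0], [0, 2.2, 0, -0.2, 0, 0, 0], [0, 2.2, 0, 0, 0, 0, 0], [0, 0, 0, 0, 0, 0, 0]]}}

```text
time_s: 9.62
tool_pos: [0.6226, -0.0346, 0.2165]
tool_rot: [-3.141, 0.032, 0.002]
contact_force: [-0.9, 0.1, -0.4]
gripper_width: 0.0176
```

Run:
```python
from h import *
np.set_printoptions(precision=4,suppress=True)
s=snap('scene','s8');t=snap('top','t8')
cv2.imwrite('pics/z8.png',cv2.resize(s[70:300,180:400],None,fx=2.6,fy=2.6,interpolation=2))
cv2.imwrite('pics/z8t.png',cv2.resize(t[130:280,200:350],None,fx=4,fy=4,interpolation=2))
q=manip.get_state();print(q['tool_pos'],q['tool_rot'],q['contact_force'])
for th in(1.4,1.5,1.6,1.7,1.8):
    print(th,[proj('scene',lidpt(th,.164,y,.008))[0] for y in(-.088,.088)],[proj('top',lidpt(th,.164,y,.008))[0] for y in(-.088,.088)])
```

```text
[ 0.6216 -0.0345  0.2169] [-3.1413  0.0319  0.0024] [ 0.4183 -0.818  -0.8586]
1.4 [array([215.0823, 218.9607]), array([342.2354, 212.4671])] [array([321.8024, 158.0585]), array([240.7976, 158.0574])]
1.5 [array([214.6771, 228.229 ]), array([344.3293, 221.4444])] [array([321.7644, 150.5529]), array([240.8182, 150.5497])]
1.6 [array([214.4021, 238.5907]), array([346.3374, 231.5001])] [array([321.6554, 143.2078]), array([240.8877, 143.2027])]
1.7 [array([214.2701, 249.9195]), array([348.2189, 242.5134])] [array([321.478, 136.127]), array([241.0048, 136.1202])]
1.8 [array([214.2906, 262.0513]), array([349.9331, 254.3264])] [array([321.2357, 129.4075]), array([241.167 , 129.3991])]
```

View pics/z8.png

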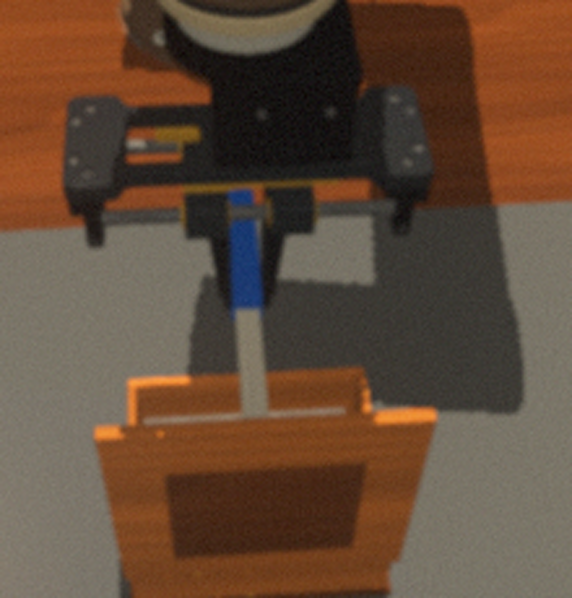

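View pics/z8t.png

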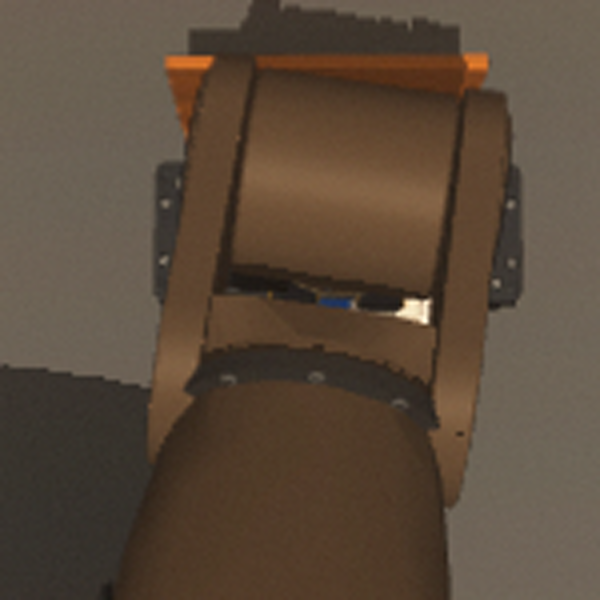

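Call:
{"name": "servo_tool", "arguments": {"rows": [[0, 2, 0, 0.2, 0, 0, 0], [0, 2, 0, 0.4, 0, 0, 0], [0, 2, 0, 0.7, 0, 0, 0], [0, 1.6, 0, 0.8, 0, 0, 0], [0, 0, 0, 0, 0, 0, 0]]}}

```text
time_s: 10.35
tool_pos: [0.6985, -0.0361, 0.1955]
tool_rot: [-3.141, 0.032, 0.002]
contact_force: [-0.1, -0.5, -0.3]
gripper_width: 0.0176
```

Run:
```python
from h import *
np.set_printoptions(precision=4,suppress=True)
s=snap('scene','s9');t=snap('top','t9')
cv2.imwrite('pics/z9.png',cv2.resize(s[100:350,180:400],None,fx=2.4,fy=2.4,interpolation=2))
q=manip.get_state();print(q['tool_pos'],q['tool_rot'],q['contact_force'])
for th in(1.9,2,2.1,2.15,2.2):
    print(th,[proj('scene',lidpt(th,.164,y,.0))[0] for y in(-.088,.088)],[proj('top',lidpt(th,.164,y,.008))[0] for y in(-.088,.088)])
```

```text
[ 0.6981 -0.0361  0.1966] [ 3.1414 -0.0319 -0.0007] [-0.0812 -0.4834 -0.1178]
1.9 [array([214.3806, 268.5463]), array([350.7042, 260.6615])] [array([320.9334, 123.137 ]), array([241.3711, 123.1273])]
2 [array([214.6418, 281.484 ]), array([352.0895, 273.2907])] [array([320.577 , 117.3921]), array([241.6131, 117.3813])]
2.1 [array([215.0621, 294.6699]), array([353.2175, 286.1851])] [array([320.1731, 112.237 ]), array([241.8886, 112.2255])]
2.15 [array([215.3302, 301.2763]), array([353.6765, 292.6547])] [array([319.9556, 109.8972]), array([242.0373, 109.8855])]
2.2 [array([215.6356, 307.8483]), array([354.0619, 299.0974])] [array([319.7289, 107.723 ]), array([242.1927, 107.7112])]
```

View pics/z9.png

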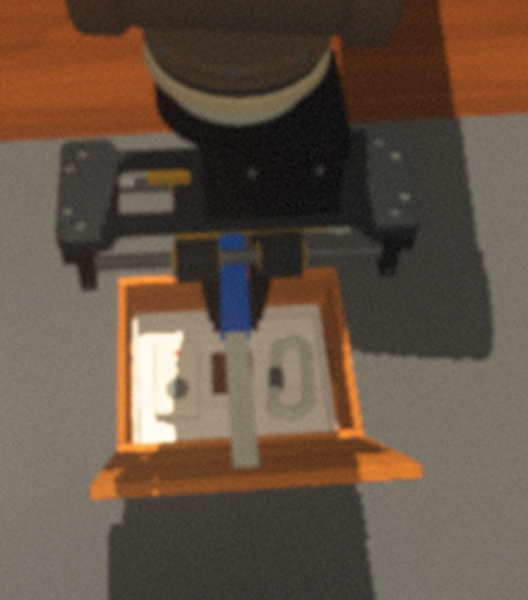

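Call:
{"name": "servo_tool", "arguments": {"rows": [[0, -3, 0, 0, 0, 0, 0], [0, -3, 1, 0, 0, 0, 0], [0, -2, 4.2, 0, 0, 0, 0], [0, -2, 4.2, 0, 0, 0, 0], [0, -2, 4.2, 1, 0, 0, 0]]}}

```text
time_s: 11.08
tool_pos: [0.575, -0.1707, 0.1879]
tool_rot: [3.14, -0.031, 0.004]
contact_force: [0.5, -0.0, -0.3]
gripper_width: 0.0176
```

Call:
{"name": "servo_tool", "arguments": {"rows": [[0, -2, 4.2, 3, 0, 0, 0], [0, -2, 4.2, 3, 0, 0, 0], [0, -2, 4.2, 3, 0, 0, 0], [0, 0, 0, 3, 0, 0, 0], [0, 0, 0, 0, 0, 0, 0]]}}

```text
time_s: 11.7
tool_pos: [0.512, -0.2941, 0.0657]
tool_rot: [-3.14, 0.034, 0.004]
contact_force: [-0.4, -0.1, 0.1]
gripper_width: 0.0175
```

Run:
```python
from h import *
np.set_printoptions(precision=4,suppress=True)
s=snap('scene','s10');t=snap('top','t10')
cv2.imwrite('pics/z10.png',s)
cv2.imwrite('pics/z10t.png',cv2.resize(t[90:290,190:440],None,fx=3,fy=3,interpolation=2))
q=manip.get_state();print(q['tool_pos'],q['tool_rot'],q['contact_force'])
for c in('scene','top'):
  for n in('tray_tab','opener_tip','tray','remote','carabiner'):print(c,n,manip.mark_of(n,c)[:2])
```

```text
[ 0.5136 -0.2942  0.0678] [ 3.1408 -0.0313  0.0013] [ 0.5967  0.2737 -0.9787]
scene tray_tab [{'at': [274.4, 250.2], 'conf': 0.91}, {'at': [278.5, 284.8], 'conf': 0.2}]
scene opener_tip [{'at': [130.1, 239.1], 'conf': 0.82}, {'at': [446.7, 273.9], 'conf': 0.6}]
scene tray [{'at': [276.8, 260.2], 'conf': 0.96}, {'at': [277.5, 283.3], 'conf': 0.26}]
scene remote [{'at': [252.8, 259.5], 'conf': 0.7}]
scene carabiner []
top tray_tab [{'at': [279.2, 193.7], 'conf': 0.8}]
top opener_tip [{'at': [384.5, 203.1], 'conf': 0.6}, {'at': [384.5, 172.9], 'conf': 0.27}]
top tray []
top remote [{'at': [299.3, 197.4], 'conf': 0.85}]
top carabiner [{'at': [263.3, 197.0], 'conf': 0.57}]
```

View pics/z10.png

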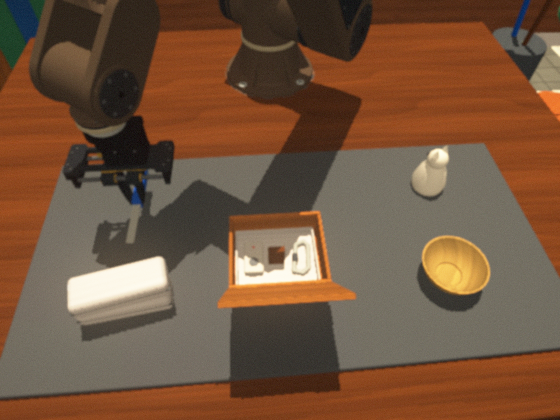

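View pics/z10t.png

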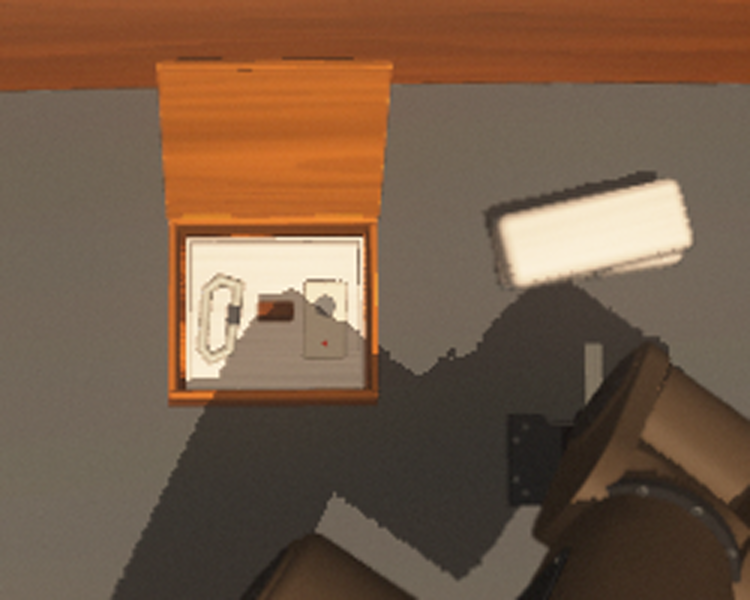

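Call:
{"name": "servo_tool", "arguments": {"rows": [[0, 0, 0, 2, 0, 0, 0], [0, 0, 0, 1.6, 0, 0, 0], [0, 0, 0, 0.7, 0, 0, 0], [0, 0, 0, 0.5, 0, 0, 0], [0, 0, 0, 0, 0, 0, 0]]}}

```text
time_s: 12.92
tool_pos: [0.5138, -0.2947, 0.0207]
tool_rot: [3.14, -0.032, 0.002]
contact_force: [-4.6, 4.0, 21.9]
gripper_width: 0.0177
```

Run:
```python
from h import *
np.set_printoptions(precision=4,suppress=True)
s=snap('scene','s11');t=snap('top','t11')
cv2.imwrite('pics/z11.png',cv2.resize(s[130:280,60:220],None,fx=4,fy=4,interpolation=2))
q=manip.get_state();print(q['tool_pos'],q['tool_rot'],q['contact_force'])
```

```text
[ 0.5138 -0.2947  0.0207] [ 3.1402 -0.0318  0.0025] [-4.7425  3.786  21.6163]
```

View pics/z11.png

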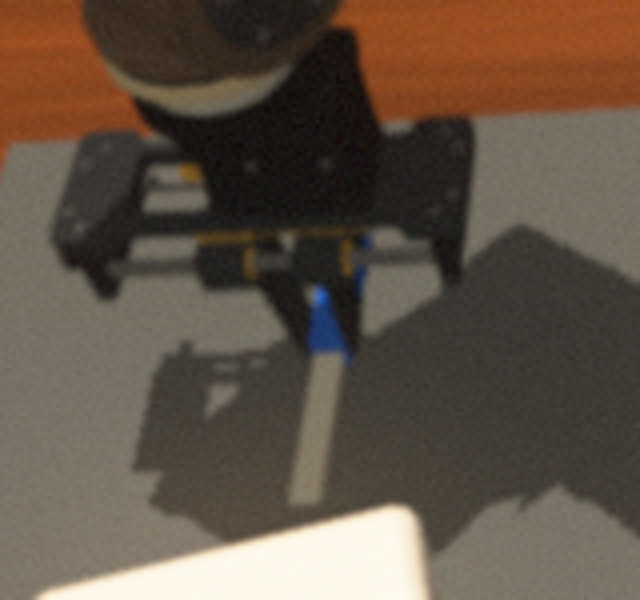

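The handle is pressing on the slab (22 N), so I'll ease off and open.

Call:
{"name": "servo_tool", "arguments": {"rows": [[0, 0, 0, -0.2, 0, 0, 0], [0, 0, 0, 0, 0, 0, 0], [5, 0, 0, 0, 0, 0, 0], [5, 0, 0, 0, 0, 0, 0], [5, 0, 0, 0, 0, 0, 0]]}}

```text
time_s: 13.65
tool_pos: [0.5133, -0.2944, 0.0205]
tool_rot: [-3.141, 0.032, 0.0]
contact_force: [-0.0, -0.6, -0.3]
gripper_width: 0.0425
```

Call:
{"name": "servo_tool", "arguments": {"rows": [[5, 0, 0, 0, 0, 0, 0], [5, 0, 0, -2, 0, 0, 0], [5, 0, 0, -5, 0, 0, 0], [5, 0, 0, -5, 0, 0, 0], [5, 0, 0, 0, 0, 0, 0]]}}

```text
time_s: 14.28
tool_pos: [0.5146, -0.2953, 0.1442]
tool_rot: [3.138, -0.032, 0.008]
contact_force: [0.3, 0.2, -0.2]
gripper_width: 0.0497
```

Run:
```python
from h import *
np.set_printoptions(precision=4,suppress=True)
s=snap('scene','s12');t=snap('top','t12')
cv2.imwrite('pics/z12.png',cv2.resize(s[130:310,60:360],None,fx=2.6,fy=2.6,interpolation=2))
cv2.imwrite('pics/z12t.png',cv2.resize(t[140:240,230:330],None,fx=6,fy=6,interpolation=2))
q=manip.get_state();print(q['tool_pos'],q['tool_rot'],q['contact_force'])
for c in('scene','top'):
  for n in('tray_tab',):print(c,n,manip.mark_of(n,c)[:2])
```

```text
[ 0.5132 -0.2943  0.1406] [ 3.1412 -0.0319  0.0004] [ 0.6492  0.7199 -0.958 ]
scene tray_tab [{'at': [275.7, 249.5], 'conf': 0.92}]
top tray_tab [{'at': [282.0, 194.7], 'conf': 0.77}]
```

View pics/z12.png

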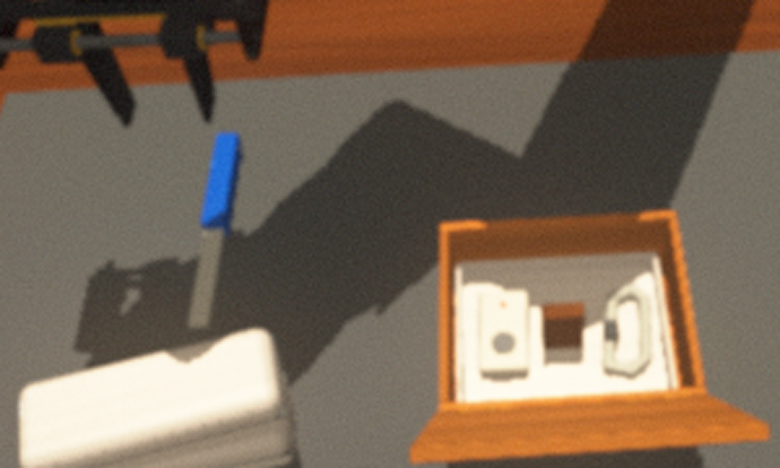

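View pics/z12t.png

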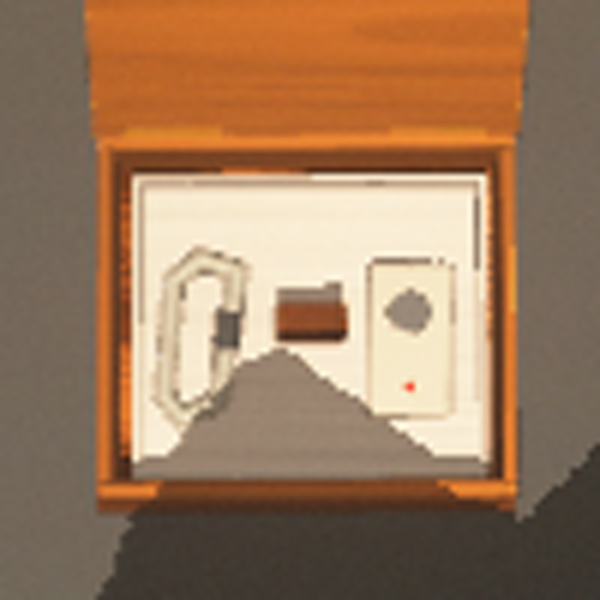

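Run:
```python
from h import *
np.set_printoptions(precision=4,suppress=True)
for a,b in(((275.7,249.5),(282,194.7)),((276.5,250.4),(282,193.2)),((274.4,250.2),(279.2,193.7))):
    print(tri(ray('scene',a),ray('top',b)),atz('scene',a,.064),atz('top',b,.064))
# rim corners top: outer box
for p in((97,150),(515,145),(517,510),(97,512)):print(atz('top',(p[0]/6+230,p[1]/6+140),.072))
# tray corners z=.036
for p in((133,175),(488,175),(490,480),(133,480)):print(atz('top',(p[0]/6+230,p[1]/6+140),.036))
print('box ctr from hinge',HC-ex*.075)
e=HC-ex*.075;e[2]=.064;print(proj('top',e),proj('scene',e))
q=manip.get_state();print(q['joints'])
```

```text
(array([ 0.6418, -0.0344,  0.0547]), np.float64(0.003596198199877954)) [ 0.6478 -0.0331  0.064 ] [ 0.6405 -0.036   0.064 ]
(array([ 0.6453, -0.0338,  0.0572]), np.float64(0.004776451673103179)) [ 0.6498 -0.0318  0.064 ] [ 0.6443 -0.0361  0.064 ]
(array([ 0.6439, -0.0321,  0.0554]), np.float64(0.005899434216690979)) [ 0.6491 -0.0355  0.064 ] [ 0.6431 -0.0291  0.064 ]
[0.7151 0.0517 0.072 ]
[ 0.7146 -0.1211  0.072 ]
[ 0.5636 -0.1185  0.072 ]
[0.5654 0.0532 0.072 ]
[0.7104 0.0383 0.036 ]
[ 0.7082 -0.1122  0.036 ]
[ 0.5785 -0.1103  0.036 ]
[0.5808 0.0398 0.036 ]
box ctr from hinge [ 0.6457 -0.0322  0.072 ]
[[280.4242 192.6547]] [[276.103  248.4814]]
[-0.6323  0.5284  1.7234 -0.0001  0.8918  0.9589]
```

Call:
{"name": "servo_tool", "arguments": {"rows": [[5, 2.1, -4.4, -1, 0, 0, 0], [5, 2.1, -4.4, -1, 0, 0, 0], [5, 2.1, -4.4, 0, 0, 0, 0], [5, 2.1, -4.4, 0, 0, 0, 0], [5, 2.1, -4.4, 0, 0, 0, 0]]}}

```text
time_s: 15.1
tool_pos: [0.6229, -0.075, 0.159]
tool_rot: [-3.141, 0.032, 0.004]
contact_force: [0.2, 0.1, -0.3]
gripper_width: 0.0501
```

Call:
{"name": "servo_tool", "arguments": {"rows": [[5, 2.2, -4.4, 0, 0, 0, 0], [5, 0, 0, 0, 0, 0, -10], [5, 0, 0, 0, 0, 0, -10], [5, 0, 0, 0, 0, 0, -10], [5, 0, 0, 0, 0, 0, -10]]}}

```text
time_s: 15.72
tool_pos: [0.6452, -0.033, 0.1588]
tool_rot: [-2.959, -1.052, 0.004]
contact_force: [-1.0, 0.4, 0.9]
gripper_width: 0.0502
```

Call:
{"name": "servo_tool", "arguments": {"rows": [[5, 0, 0, 0, 0, 0, -10], [5, 0, 0, 0, 0, 0, -10], [5, 0, 0, 0, 0, 0, -10], [5, 0, 0, 0, 0, 0, -10], [5, 0, 0, 0, 0, 0, -10.3]]}}

```text
time_s: 16.35
tool_pos: [0.6452, -0.033, 0.1588]
tool_rot: [-2.23, -2.21, 0.003]
contact_force: [-0.2, -0.1, 0.6]
gripper_width: 0.0503
```

Call:
{"name": "servo_tool", "arguments": {"rows": [[5, 0, 0, 0, 0, 0, 0], [5, 0, 0, 0, 0, 0, 0]]}}

```text
time_s: 16.6
tool_pos: [0.6455, -0.033, 0.1598]
tool_rot: [-2.242, -2.199, 0.001]
contact_force: [-0.1, 0.0, -0.1]
gripper_width: 0.0502
```

Run:
```python
from h import *
np.set_printoptions(precision=4,suppress=True)
q=manip.get_state();M=R.from_rotvec(q['tool_rot']).as_matrix();print(q['tool_pos'],M,q['contact_force'],q['joints'])
print('yaw',np.arctan2(M[1,0],M[0,0]))
d=np.array([.6455,-.033,.04])-q['tool_pos'];print(M.T@d*100)
s=snap('scene','s13');cv2.imwrite('pics/z13.png',cv2.resize(s[60:310,180:400],None,fx=2.4,fy=2.4,interpolation=2))
```

```text
[ 0.6455 -0.033   0.1598] [[ 0.0192  0.9998 -0.0013]
 [ 0.9998 -0.0192  0.0001]
 [ 0.0001 -0.0013 -1.    ]] [-0.0581  0.0206 -0.0721] [-0.1533  0.5763  1.5614 -0.0001  1.0051 -0.134 ]
yaw 1.5516430033277853
[ 0.0035  0.0167 11.9757]
```

View pics/z13.png

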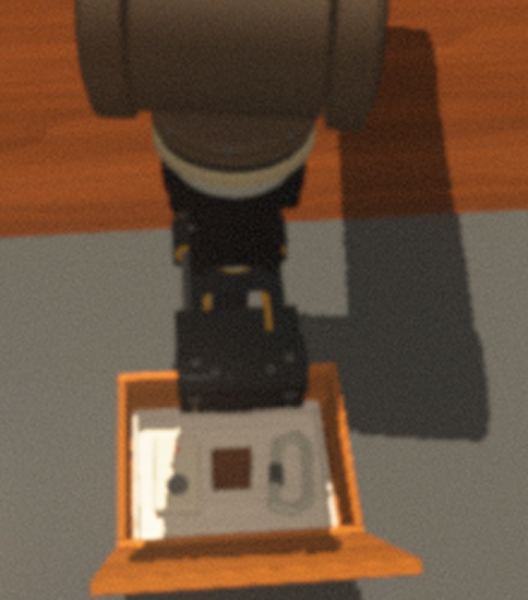

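Call:
{"name": "servo_tool", "arguments": {"rows": [[5, 0, 0, 4, 0, 0, 0], [5, 0, 0, 4, 0, 0, 0], [5, 0, 0, 1, 0, 0, 0], [5, 0, 0, 0, 0, 0, 0]]}}

```text
time_s: 17.15
tool_pos: [0.6459, -0.0331, 0.0708]
tool_rot: [-2.239, -2.203, 0.0]
contact_force: [0.3, -0.2, -0.7]
gripper_width: 0.0504
```

Run:
```python
from h import *
np.set_printoptions(precision=4,suppress=True)
q=manip.get_state();print(q['tool_pos'],q['contact_force'])
s=snap('scene','s14');cv2.imwrite('pics/z14.png',cv2.resize(s[100:310,180:400],None,fx=2.6,fy=2.6,interpolation=2))
t=snap('top','t14');cv2.imwrite('pics/z14t.png',cv2.resize(t[90:240,220:340],None,fx=4,fy=4,interpolation=2))
```

```text
[ 0.6459 -0.0331  0.0708] [ 0.2998 -0.2105 -0.7325]
```

View pics/z14.png

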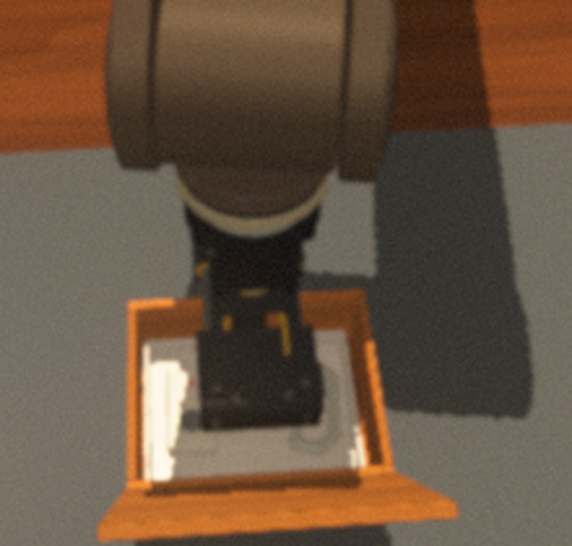

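View pics/z14t.png

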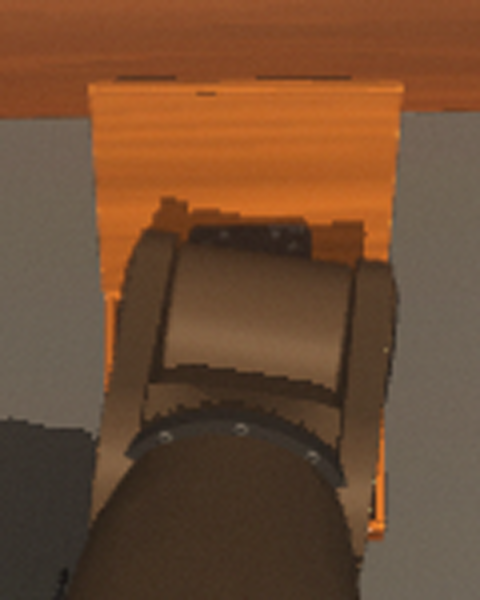

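The gripper is centred over the tray. The tab is hidden below it, but its measured centre leaves about 19 mm of clearance to each finger.

Call:
{"name": "servo_tool", "arguments": {"rows": [[5, 0, 0, 1.3, 0, 0, 0], [5, 0, 0, 1.3, 0, 0, 0], [5, 0, 0, 0.7, 0, 0, 0], [5, 0, 0, 0, 0, 0, 0]]}}

```text
time_s: 17.75
tool_pos: [0.6454, -0.033, 0.0368]
tool_rot: [-2.238, -2.204, 0.001]
contact_force: [-0.0, -1.5, 0.4]
gripper_width: 0.0497
```

Call:
{"name": "servo_tool", "arguments": {"rows": [[3, 0, 0, 0, 0, 0, 0], [1.5, 0, 0, 0, 0, 0, 0], [0, 0, 0, 0, 0, 0, 0], [0, 0, 0, 0, 0, 0, 0], [0, 0, 0, 0, 0, 0, 0]]}}

```text
time_s: 18.38
tool_pos: [0.6458, -0.0331, 0.0378]
tool_rot: [2.238, 2.204, 0.0]
contact_force: [0.0, 0.6, 0.5]
gripper_width: 0.0118
```

Call:
{"name": "servo_tool", "arguments": {"rows": [[0, 0, 0, 0, 0, 0, 0], [0, 0, 0, 0, 0, 0, 0]]}}

```text
time_s: 18.62
tool_pos: [0.6457, -0.0331, 0.0377]
tool_rot: [2.238, 2.204, 0.0]
contact_force: [0.2, 1.0, 1.8]
gripper_width: 0.0119
```

Call:
{"name": "servo_tool", "arguments": {"rows": [[0, 0, 0, -0.3, 0, 0, 0], [0, 0, 0, -0.5, 0, 0, 0], [0, 0, 0, -0.7, 0, 0, 0], [0, 0, 0, -0.5, 0, 0, 0], [0, 0, 0, 0, 0, 0, 0]]}}

```text
time_s: 19.25
tool_pos: [0.6459, -0.0331, 0.0582]
tool_rot: [2.238, 2.204, 0.001]
contact_force: [0.1, -0.0, -2.6]
gripper_width: 0.0116
```

Run:
```python
from h import *
np.set_printoptions(precision=4,suppress=True)
q=manip.get_state();print(q['tool_pos'],q['contact_force'],q['ft_torque'],q['gripper_width'])
s=snap('scene','s15');cv2.imwrite('pics/z15.png',cv2.resize(s[100:310,180:400],None,fx=2.6,fy=2.6,interpolation=2))
```

```text
[ 0.6459 -0.0331  0.0582] [ 0.1472 -0.01   -2.6046] [-0.052  -0.0775 -0.0085] 0.011622552592438256
```

View pics/z15.png

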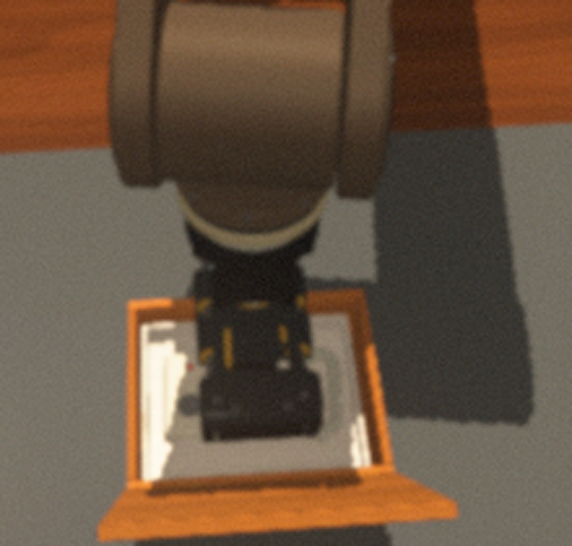

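The weight reads 2.6 N, which is the tray plus both items, and the tray looks level. I'll lift on gently.

Call:
{"name": "servo_tool", "arguments": {"rows": [[0, 0, 0, -0.5, 0, 0, 0], [0, 0, 0, -1, 0, 0, 0], [0, 0, 0, -1.2, 0, 0, 0], [0, 0, 0, -1.2, 0, 0, 0], [0, 0, 0, -1.2, 0, 0, 0]]}}

```text
time_s: 19.92
tool_pos: [0.6458, -0.0331, 0.1098]
tool_rot: [2.238, 2.204, 0.0]
contact_force: [0.5, 0.5, -3.5]
gripper_width: 0.0116
```

Call:
{"name": "servo_tool", "arguments": {"rows": [[0, 0, 0, -1.2, 0, 0, 0], [0, 0, 0, -1.2, 0, 0, 0], [0, 0, 0, -1.2, 0, 0, 0], [0, 0, 0, -1.2, 0, 0, 0], [0, 0, 0, -1.2, 0, 0, 0]]}}

```text
time_s: 20.55
tool_pos: [0.6457, -0.0331, 0.1694]
tool_rot: [2.238, 2.205, -0.0]
contact_force: [-0.5, -0.8, -2.5]
gripper_width: 0.012
```

Call:
{"name": "servo_tool", "arguments": {"rows": [[0, 0, 0, -1.2, 0, 0, 0], [0, 0, 0, -0.7, 0, 0, 0], [0, 0, 0, -0.3, 0, 0, 0], [0, 0, 0, 0, 0, 0, 0], [0, 0, 0, 0, 0, 0, 0]]}}

```text
time_s: 21.18
tool_pos: [0.6455, -0.0331, 0.1902]
tool_rot: [-2.238, -2.204, 0.001]
contact_force: [-0.8, 0.3, -3.7]
gripper_width: 0.0119
```

Call:
{"name": "servo_tool", "arguments": {"rows": [[0, 0, 0, 0, 0, 0, 0], [0, 0, 0, 0, 0, 0, 0], [0, 0, 0, 0, 0, 0, 0], [0, 0, 0, 0, 0, 0, 0]]}}

```text
time_s: 21.68
tool_pos: [0.6457, -0.0331, 0.1906]
tool_rot: [2.238, 2.205, -0.0]
contact_force: [-0.2, -0.4, -2.5]
gripper_width: 0.012
```

Run:
```python
from h import *
np.set_printoptions(precision=4,suppress=True)
q=manip.get_state();M=R.from_rotvec(q['tool_rot']).as_matrix();print(q['tool_pos'],M[2],q['contact_force'],q['ft_torque'],q['gripper_width'],q['dq'],q['time_s'])
s=snap('scene','s16');t=snap('top','t16')
cv2.imwrite('pics/z16.png',cv2.resize(s[60:310,180:400],None,fx=2.4,fy=2.4,interpolation=2))
for c in('scene','top'):
  for n in('cat','bowl','opener','case_a','tray','carabiner','remote'):print(c,n,[(m['at'],m['conf']) for m in manip.mark_of(n,c)[:2]])
a=cv2.absdiff(cv2.imread('pics/s0.png'),s).max(2);print([int((a[y:y+h,x:x+w]>50).sum()) for x,y,w,h in((405,140,50,60),(415,235,80,65),(60,250,115,75))])
```

```text
[ 0.6457 -0.0331  0.1906] [-0.0001 -0.     -1.    ] [-0.1745 -0.4246 -2.5153] [-0.056  -0.115   0.0381] 0.012020085429927345 [ 0.0013  0.      0.      0.0001  0.0005 -0.0003] 21.675
scene cat [([428.1, 185.8], 0.67)]
scene bowl [([448.1, 273.4], 0.89)]
scene opener [([148.5, 216.3], 0.6)]
scene case_a [([125.0, 301.0], 0.91), ([124.4, 289.4], 0.79)]
scene tray [([278.1, 210.9], 0.72)]
scene carabiner [([306.4, 206.2], 0.72)]
scene remote [([249.3, 213.1], 0.86), ([276.2, 211.9], 0.38)]
top cat [([149.3, 261.9], 0.67)]
top bowl [([159.3, 175.5], 0.63)]
top opener [([384.4, 250.0], 0.61)]
top case_a [([384.0, 171.9], 0.85), ([385.1, 172.5], 0.7)]
top tray [([280.7, 110.3], 0.52)]
top carabiner []
top remote [([159.5, 177.1], 0.36)]
[0, 0, 18]
```

View pics/s16.png

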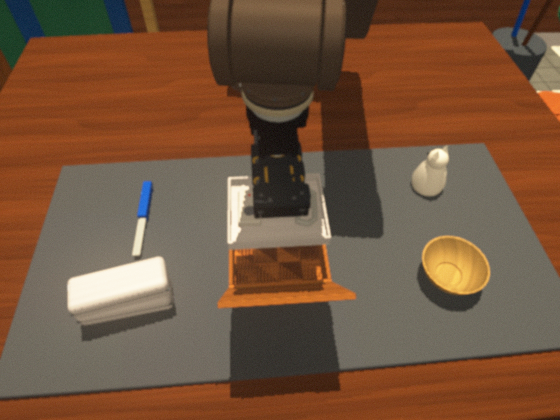

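View pics/z16.png

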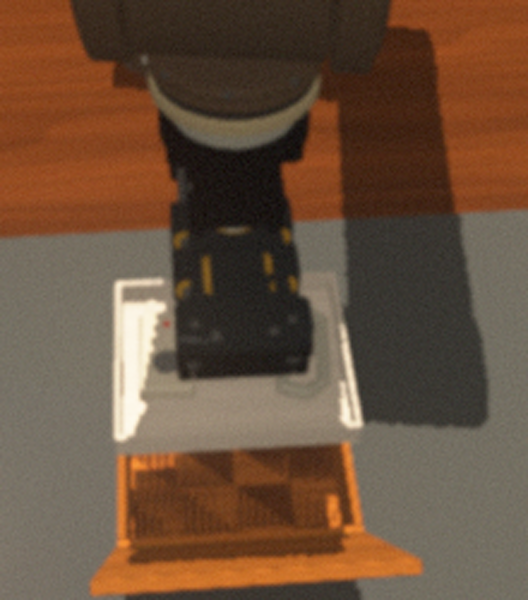

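View pics/t16.png

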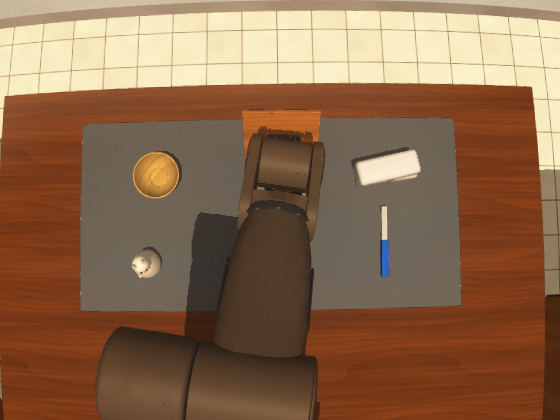

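The scene view shows the tray held over the open box, with its near corners at about (228,243) and (331,237). The remote and carabiner are in it, the lid is open, and the opener lies flat. I'll check the level numerically.

```bash
python3 - <<'E'
from h import *
np.set_printoptions(precision=1,suppress=True)
for z in(.189,):
  for roll in(-.08,0,.08):
    for pit in (-.08,0,.08):
      o=[]
      for x,y in((.064,-.075),(.064,.075),(-.064,-.075),(-.064,.075)):
        P=np.array([.6457,-.0331,z])+ex*x+ey*y+np.array([0,0,roll*y+pit*x]);o.append(proj('scene',P)[0])
      print(roll,pit,o)
E
python3 -c "
import cv2;s=cv2.imread('pics/s16.png');cv2.imwrite('pics/z17.png',cv2.resize(s[165:255,215:345],None,fx=6,fy=6,interpolation=2))"
```

```text
-0.08 -0.08 [array([226.9, 242.1]), array([328.9, 241. ]), array([226.9, 172.3]), array([318.4, 173.2])]
-0.08 0 [array([226.6, 240.1]), array([329.3, 239.1]), array([227.2, 174.5]), array([318.1, 175.3])]
-0.08 0.08 [array([226.3, 238.1]), array([329.7, 237.2]), array([227.5, 176.6]), array([317.8, 177.4])]
0 -0.08 [array([227.3, 244.4]), array([329.3, 238.8]), array([227.3, 174.8]), array([318.7, 170.7])]
0 0 [array([227. , 242.4]), array([329.7, 236.8]), array([227.6, 177. ]), array([318.4, 172.8])]
0 0.08 [array([226.6, 240.5]), array([330.1, 234.9]), array([227.8, 179.1]), array([318.1, 174.9])]
0.08 -0.08 [array([227.7, 246.6]), array([329.8, 236.5]), array([227.6, 177.3]), array([319. , 168.2])]
0.08 0 [array([227.4, 244.7]), array([330.2, 234.5]), array([227.9, 179.4]), array([318.7, 170.3])]
0.08 0.08 [array([227. , 242.8]), array([330.6, 232.5]), array([228.2, 181.5]), array([318.4, 172.5])]
```

View pics/z17.png

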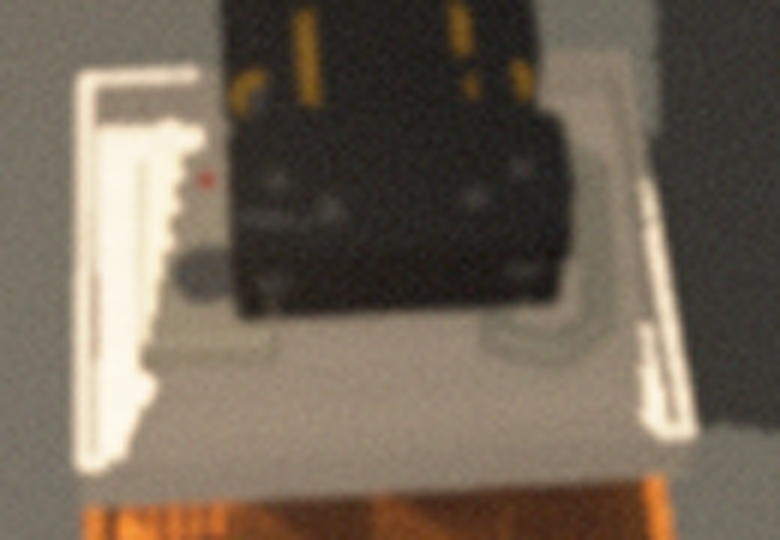

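The observed corners are (228,177), (228,243), (331,237.5) and (320,174). All four match the level model to within about 1 px, or about 2 px at one corner. Handing in.

```bash
python3 -c "
from workcell import manip
print(manip.close_job()); q=manip.get_state(); print(q['time_s'],q['tool_pos'],q['gripper_width'])"
```

```text
the job is handed in; nothing more can be done
None
the job is handed in; nothing more can be done
```

The job is handed in with the tray still held over the open box. No verdict was reported, and I used about 22 of the 72 s.

**What I did:** I gripped the opener and slid its blade under the lip. I levered the lid along its arc to about 2.15 rad, then laid the opener flat on the slab where it had been. I then gripped the tray by its tab (11.9 mm measured) and lifted it straight up.

**Last checks:**
- **Tray height:** its underside is about 0.171 m up, roughly 99 mm above the rim. It is over the box centre.
- **Level:** the corners in the scene picture match a level tray to within about 2 px.
- **Contents:** the wrist reads 2.5–2.6 N, which fits the tray plus both items, and both show in the tray. The network also marked something as the remote in the last top picture (confidence 0.36), but at the bowl's position, so I ignored it.
- **Lid and opener:** the lid is still open and the opener lies flat, clear of the arm.
- **Other objects:** the cat and bowl areas show no change from the first scene picture. The cases show only 18 changed pixels out of that area.

**What disagreed:**
- **Heights:** two-camera heights for the blade tip and the tab came out 4–9 mm below the stated sizes. I went by the stated sizes and confirmed them through contact and the measured grip.
- **Blade pitch:** the opener pitched down slightly in the grip while levering. It pressed the slab with 22 N when set down, and I eased that off before letting go.

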